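# Bring the trolley wheel's valve to the top

## Task

The rescue trolley's spoked wheel sits on its leaning work stand and its tyre is to be pumped next. With the fingertips turn it bit by bit, in two or more separate pushes on its spokes, gently and without letting it spin away, until the valve stem is at the very top of the wheel, straight above the hub, then leave the wheel at rest. Grip nothing, do not push on the valve stem, and leave the carabiner, pulley, helmet clip and feeler gauge lying where they are.

Things in the scene. Friction and masses are not known exactly. Their poses are not given: they have to be found in the camera images.
- stand: Fixed steel work stand. Origin: on the table, right below the wheel. x points away from the wheel's face (roughly away from the robot), y to the left, z up. Base plate 240 x 200 x 12 mm, from 70 mm before to 170 mm behind the origin. Post and axle are behind the wheel: but for the 14 mm radius axle on the wheel's axis nothing is within 45 mm behind the plane of the spokes.
- wheel_centre (a point): Centre of the wheel in the mid-plane of the spokes, 188 mm above the table. The wheel leans back 45 degrees: its face looks to the stand's -x and up (normal (-0.707, 0, 0.707) in the stand frame); 'up the wheel' is (0.707, 0, 0.707) in the stand frame. The hub, 22 mm in radius, has a nose that stands 16 mm above that mid-plane.
- tyre: Black tyre, 304 mm in outer diameter, 44 mm thick, with an aluminium rim inside it down to 97 mm radius. Origin: on the axle in the tyre's mid-plane, 12 mm behind the mid-plane of the spokes; the tyre's front stands 10 mm above the mid-plane of the spokes. z is the normal of the face, x points from the axle to the valve stem.
- spokes: Five straight round aluminium spokes, 14 mm thick, 72 degrees apart, from hub to rim with open gaps between (turns with the wheel; origin and axes as the tyre's). The valve stem lies midway between two of them, 36 degrees from each.
- stem: Valve stem on the inside of the rim, pointing to the hub from 97 to 60 mm radius: a tapered black rubber foot, 20 to 14 mm across and 20 mm long, then a brass end 12 mm across (turns with the wheel; origin and axes as the tyre's).
- wheel (a joint): Turn of the wheel about its axle, rad: 0 (or any whole turn) when the valve stem is at the very top; it grows counter-clockwise as seen from the robot, looking at the face (top goes to the stand's +y). Turns endlessly either way; a friction torque of about 0.25 N m (some 4 N at 65 mm radius) keeps it where it is left.
- stem_end (a point): Free (inner) end of the valve stem, 60 mm from the wheel's axis, 6 mm behind the mid-plane of the spokes.
- carabiner: Purple twistlock carabiner lying flat, 117 x 75 x 17 mm, loose. Origin under its centre.
- pulley: Grey steel rescue pulley lying flat, 101 x 68 x 29 mm, loose. Origin under its sheave, the neck along +x.
- helmet_clip: Black polymer helmet clip lying flat, 72 x 29 x 13 mm, loose. Origin under its block, the loop along +x.
- feeler_gauge: Brass feeler gauge lying flat, 105 mm long case 16 x 10 mm, with two leaves fanned to its +y side (up to 65 mm), loose. Origin under the middle of the case, along x.

How it is judged:
On the way, in this order (a step that is already met when the one before it is completed fails the run):
1. a spoke is pushed with the fingers (contact force between the fingers and spokes above 0.5 N), for 0.1 s.
2. the fingers come off the spokes (contact force between the fingers and spokes below 0.1 N), for 0.2 s.
3. a spoke is pushed again (contact force between the fingers and spokes above 0.5 N), for 0.1 s.
At the end, for the whole second after the job is handed in: The valve stem is at the top of the wheel within 0.12 rad (7 degrees; its end within 7.2 mm of straight above the hub), the wheel is at rest, and the four loose things are within 20 mm of where they lay (y of stem_end in the frame of stand between -0.0072 and 0.0072 m and z of stem_end in the frame of stand above 0.2 m and velocity of joint wheel between -0.05 and 0.05 rad/s and distance of each of carabiner, pulley, helmet_clip, feeler_gauge from where it was at the start of the episode below 0.02 m); the robot touches nothing.
It fails at once if the wheel is spun faster than 5 rad/s (velocity of joint wheel above 5 rad/s or velocity of joint wheel below -5 rad/s).
It fails at once if the wheel is pushed or squeezed harder than 35 N (contact force between any of the fingers, the arm and spokes above 35 N or contact force between any of the fingers, the arm and tyre above 35 N).
It fails at once if the valve stem is pushed (more than 2 N) (contact force between any of the fingers, the arm and stem above 2 N).
It fails at once if a loose thing is moved more than 20 mm or lifted (distance of any of carabiner, pulley, helmet_clip, feeler_gauge from where it was at the start of the episode above 0.02 m).
It also fails if it takes over 61 s, if anything falls off the work surface, if the arm or the gripper's body presses on something with over 40 N, if the wrist force passes 120 N, or if a joint passes its speed limit or range.

## Robot

A 6-joint arm with a two-finger parallel gripper is mounted at the origin on the work surface. World frame = base frame: x ahead of the robot, y to its left, z up, the work surface at z = 0. Lengths are in m, angles in rad, forces in N, time in s.
With the tool pointing down it reaches from about 0.275 to 0.85 m from the base axis. Payload 5.2 kg.
Tool frame: the origin (TCP) lies midway between the tips of the shut fingers; the grasp point (between the pads) lies 19 mm behind it; y points along the fingers, x is the direction in which the jaws open and shut, and the axes are right-handed (so a half turn about y gives the same grasp; the last joint's range is limited). The gripper opens to 85 mm and grips with 20 to 120 N. Pads are 22 mm wide; open, the fingers measure 114 mm over their backs; the gripper's body (76 mm by 85 mm) begins 54 mm behind the grasp point. The pads swing forward as they close: fully open they stand 13 mm farther back than shut.
Start: joints at [-1.525, 0.259, 1.535, -0, 1.348, -0.203], TCP at [0.135, -0.533, 0.231] pointing down, gripper open.
Joint ranges: [-3.14, 3.14], [-0.91, 2.08], [0.19, 2.58], [-1.22, 4.36], [0.22, 2.71], [-3.12, 3.12]. Speed limits (rad/s): [2.57, 2.57, 3.14, 3.14, 3.14, 3.14].

## Interface

Orientations are given as a unit quaternion [x, y, z, w].
In Python, from workcell import bot, monitor, eyes gives the robot as it stands. Calls block until the motion is done:
- bot.goto(position, orientation): joint-space move of the TCP to a pose.
- bot.line_to(position, orientation=None, vel=0.15, max_force=None): straight line of the TCP; orientation=None keeps the orientation; vel is the mean speed in m/s. With max_force (N) it stops when the force on the tool has changed by that much, and returns True; else False.
- bot.set_joints(angles): joint-space move.
- bot.set_gripper(opening, f_grip=None): finger opening in m; f_grip is the grip in N (None keeps the last); returns when the fingers have stopped.
- bot.hold(seconds).
- bot.solve_ik(position, orientation): joint angles nearest the present ones, or None.
- monitor.read_state(): the state.
- eyes.get_image(name): name is "side" or "top"; returns (picture, depth): 420x560x3 uint8, blue, green, red; 420x560 float32, m along the optical axis (not along the pixel's ray), 0 where there is no reading.
- eyes.camera_params(name): a dict with "fx", "fy", "cx", "cy" (pixels), "world_to_cam" (4x4, takes a point from world to camera coordinates). Camera axes: x right, y down, z forward; pixel columns grow to the right and rows downward; lengths in m; the calibration is good to about 2 mm. A picture is of the moment at which its call begins. camera_params takes no time and is no camera call.
A pose or a line that the arm cannot do raises bot.IKError and nothing moves.
- bot.hand_in(): hands the job in, once; it reports no verdict.
The state is a dict: "t": time; "joint_pos": joint angles; "joint_vel": joint speeds; "tau": joint torques, N m; "eef_pos": TCP position; "tcp_rot": TCP orientation; "force": force on the tool from outside, world axes, zero at the start; "wrist_torque": the same for the moment, N m; "width": finger opening in m.
Only numpy, scipy, OpenCV 4.12 (cv2) and the standard library are available. Lean on these libraries where they do the work, as an engineer would, in place of code of your own. Each camera call takes 0.05 s, during which the arm holds its last target. There are 200 camera calls.

## Working session

There is one attempt and no reset: what is moved stays moved. The work goes in short steps, each a Python script; the robot and the scene stay as the last script left them, time stands still between calls to the robot, and variables do not carry over. Pictures are saved under pics/ and viewed, about 8 in all and at most 12, crops included, and the job is handed in when it is done.

```bash
mkdir -p pics; ls; python3 - <<'E'
from workcell import bot,monitor,eyes
import cv2,numpy as np
for n in("side","top"):
    im,d=eyes.get_image(n); cv2.imwrite(f"pics/{n}0.png",im); np.save(f"{n}0.npy",d)
    p=eyes.camera_params(n); print(n,p["fx"],p["cx"],p["cy"],np.round(p["world_to_cam"],3).tolist())
s=monitor.read_state();print(s)
E
```

```text
pics
side 446.2871880413715 281.93142984457353 208.38456142621447 [[-0.871, -0.491, 0.008, 0.441], [-0.379, 0.662, -0.646, 0.277], [0.312, -0.566, -0.763, 1.049], [0.0, 0.0, 0.0, 1.0]]
top 544.4930881314832 277.4718229539627 219.4310276505339 [[0.007, -1.0, 0.011, 0.012], [-0.987, -0.008, -0.162, 0.528], [0.162, -0.01, -0.987, 1.339], [0.0, 0.0, 0.0, 1.0]]
{'t': 0.1, 'joint_pos': array([-1.52479123e+00,  2.59262685e-01,  1.53593309e+00, -4.43396632e-05,
        1.34801179e+00, -2.02821903e-01]), 'joint_vel': array([ 0.0017929 , -0.00316897, -0.00339291,  0.00109989,  0.00098822,
        0.0007574 ]), 'tau': array([ 2.35792606e-03, -4.46966171e+01, -2.91246754e+01, -1.10123174e-04,
        6.18052465e-03, -1.22426677e-06]), 'eef_pos': array([ 0.1354213, -0.5325927,  0.2305781]), 'tcp_rot': array([-0.55775947,  0.43446852, -0.43370354,  0.55860784]), 'force': array([-0.57370394,  0.00250253,  0.38281815]), 'wrist_torque': array([ 0.03706355,  0.00957136, -0.02752511]), 'width': 0.08571952556702343}
```

View pics/side0.png

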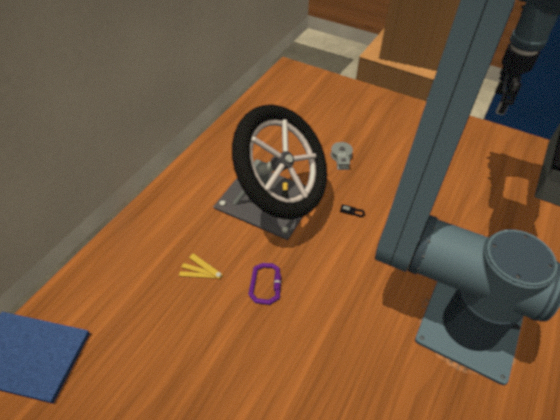

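View pics/top0.png

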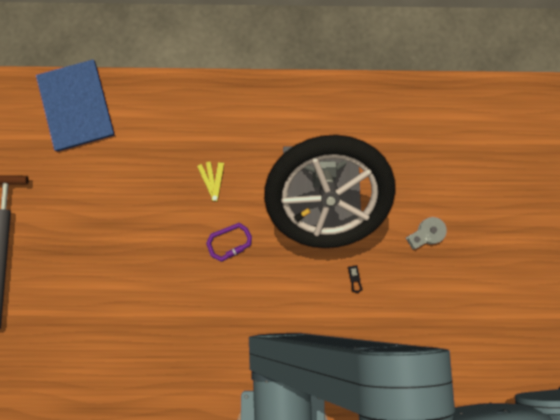

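```bash
cat >h.py <<'E'
import numpy as np,cv2
from workcell import bot,monitor,eyes
def cloud(n,d):
    p=eyes.camera_params(n);v,u=np.mgrid[:420,:560]
    c=np.stack([(u-p["cx"])/p["fx"]*d,(v-p["cy"])/p["fy"]*d,d],-1)
    M=np.linalg.inv(p["world_to_cam"]);return c@M[:3,:3].T+M[:3,3]
def proj(n,X):
    p=eyes.camera_params(n);M=p["world_to_cam"];c=np.asarray(X)@M[:3,:3].T+M[:3,3]
    return np.stack([c[...,0]/c[...,2]*p["fx"]+p["cx"],c[...,1]/c[...,2]*p["fy"]+p["cy"]],-1)
def frame(psi):  # columns: up-the-wheel, left(stand y), normal
    x=np.array([np.cos(psi),np.sin(psi),0]);y=np.array([-x[1],x[0],0]);z=np.array([0,0,1.]);s=.5**.5
    return np.stack([s*(x+z),y,s*(z-x)],1)
def rect(n,im,c,psi,h=0.,S=1.5):  # 480 px, 1 px = 1/S mm, up = up the wheel, left = stand +y
    R=frame(psi);q=np.array([[1,1],[1,-1],[-1,-1],[-1,1]])*.15
    X=c+q@R[:,:2].T+h*R[:,2];k=240
    dst=np.float32([[k-b*1e3*S,k-a*1e3*S] for a,b in q])
    return cv2.warpPerspective(im,cv2.getPerspectiveTransform(proj(n,X).astype(np.float32),dst),(480,480))
E
python3 - <<'E'
from h import *
from scipy.optimize import least_squares
P=[]
for n in("top","side"):
    im=cv2.imread(f"pics/{n}0.png");W=cloud(n,np.load(f"{n}0.npy"))
    u,v=(330,200) if n=="top" else (288,159)
    print(n,"hub pt",W[v,u]); 
    dark=(im.max(2)<45)&(W[...,2]>.06)&(W[...,2]<.34)&(np.hypot(*(W[...,:2]-W[v,u,:2]).transpose(2,0,1))<.2)
    dark=cv2.erode(dark.astype(np.uint8),np.ones((3,3)))>0
    P.append(W[dark]);print(dark.sum())
def res(p,Q):
    c=np.array([p[0],p[1],.188]);L=(Q-c)@frame(p[2]);r=np.hypot(L[:,0],L[:,1]);z=L[:,2]+.012
    # tyre as torus-like section: half-width 22 in z, radial 108..152 -> circle r=22 at 130
    return np.hypot(r-.130,z)-.022
for Q in(P[0],P[1],np.vstack(P)):
    s=least_squares(res,[*Q.mean(0)[:2],0.],args=(Q,),loss="soft_l1",f_scale=.002);print(s.x,np.median(abs(s.fun)))
c=np.array([*s.x[:2],.188]);psi=s.x[2]
ims=[rect(n,cv2.imread(f"pics/{n}0.png"),c,psi) for n in("top","side")]
for i in ims:
    cv2.circle(i,(240,240),145,(0,0,255),1);cv2.circle(i,(240,240),33,(0,255,0),1)
cv2.imwrite("pics/r0.png",cv2.resize(np.hstack(ims),(800,400)))
W=cloud("top",np.load("top0.npy"))
for k,(u,v) in dict(carab=(230,241),clip=(355,279),pulley=(430,232),gauge=(212,182)).items():print(k,W[v,u].round(3))
E
```

```text
top hub pt [ 0.54695774 -0.1011515   0.20264411]
3981
side hub pt [ 0.5461873  -0.09839461  0.19942502]
2818
[ 0.55647079 -0.10247297  0.02764191] 0.0013591130908262306
[ 0.55593598 -0.10176516  0.02797968] 0.0012118324603331253
[ 0.55620947 -0.10198065  0.02828647] 0.0012971378282119195
carab [ 0.478  0.138 -0.005]
clip [ 0.38  -0.184  0.01 ]
pulley [ 0.501 -0.376  0.027]
gauge [0.631 0.187 0.011]
```

View pics/r0.png

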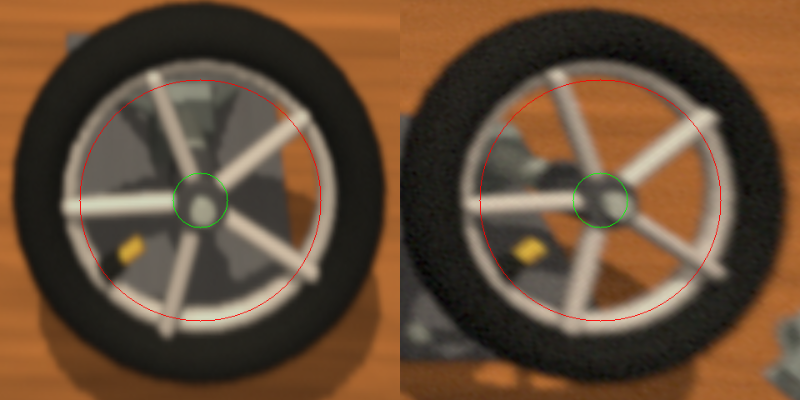

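```bash
cat >>h.py <<'E'
from scipy.spatial.transform import Rotation as Ro
C=np.array([.5562,-.1020,.188]);PSI=.0283;R=frame(PSI)
def pos(th,r=.065,h=-.015):
    t=np.radians(th);return C+R@np.array([r*np.cos(t),r*np.sin(t),h])
def ori(th,sg=1):
    t=np.radians(th);x=sg*(R@np.array([np.cos(t),np.sin(t),0]));y=-R[:,2];return Ro.from_matrix(np.stack([x,y,np.cross(x,y)],1)).as_quat()
E
python3 - <<'E'
from h import *
for sg in(1,-1):
  for th in(60,30,0,-30,-60,-90,-110):
    for h in(.12,-.015):
      try:q=bot.solve_ik(pos(th,h=h),ori(th,sg))
      except Exception as e:q=None
      print(sg,th,h,None if q is None else np.round(q,2))
E
```

```text
1 60 0.12 [-0.68 -0.32  2.19  0.73  0.77 -2.17]
1 60 -0.015 [-0.48  0.04  2.18  1.06  0.41 -2.45]
1 30 0.12 [-0.71 -0.28  2.12  0.72  0.81 -1.65]
1 30 -0.015 [-0.52  0.05  2.11  0.98  0.46 -1.85]
1 0 0.12 [-0.79 -0.24  2.08  0.75  0.85 -1.19]
1 0 -0.015 [-0.59  0.07  2.08  0.97  0.52 -1.36]
1 -30 0.12 [-0.88 -0.21  2.08  0.79  0.9  -0.77]
1 -30 -0.015 [-0.67  0.09  2.07  1.01  0.57 -0.94]
1 -60 0.12 [-0.98 -0.2   2.11  0.84  0.94 -0.38]
1 -60 -0.015 [-0.75  0.11  2.1   1.08  0.6  -0.55]
1 -90 0.12 [-1.07 -0.2   2.17  0.88  0.96  0.02]
1 -90 -0.015 [-0.81  0.12  2.17  1.17  0.61 -0.19]
1 -110 0.12 [-1.12 -0.21  2.23  0.9   0.97  0.3 ]
1 -110 -0.015 [-0.84  0.12  2.22  1.24  0.61  0.06]
-1 60 0.12 [-0.68 -0.32  2.19  0.73  0.77  0.98]
-1 60 -0.015 [-0.48  0.04  2.18  1.06  0.41  0.69]
-1 30 0.12 [-0.71 -0.28  2.12  0.72  0.81  1.5 ]
-1 30 -0.015 [-0.52  0.05  2.11  0.98  0.46  1.29]
-1 0 0.12 [-0.79 -0.24  2.08  0.75  0.85  1.95]
-1 0 -0.015 [-0.59  0.07  2.08  0.97  0.52  1.78]
-1 -30 0.12 [-0.88 -0.21  2.08  0.79  0.9   2.37]
-1 -30 -0.015 [-0.67  0.09  2.07  1.01  0.57  2.21]
-1 -60 0.12 [-0.98 -0.2   2.11  0.84  0.94  2.77]
-1 -60 -0.015 [-0.75  0.11  2.1   1.08  0.6   2.59]
-1 -90 0.12 None
-1 -90 -0.015 [-0.81  0.12  2.17  1.17  0.61  2.95]
-1 -110 0.12 [-1.12 -0.21  2.23  0.9   0.97 -2.84]
-1 -110 -0.015 [-0.84  0.12  2.22  1.24  0.61 -3.08]
```

```bash
cat >>h.py <<'E'
def push(a,contact,b,back=5):
    """insert at a, arc clockwise to b, back off, withdraw"""
    bot.line_to(pos(a,h=.05),ori(a),vel=.15);bot.line_to(pos(a),vel=.06)
    f0=monitor.read_state()["force"].copy();print("in",f0.round(2))
    n=max(1,int(np.ceil(abs(a-contact)/8+abs(contact-b)/6)))
    for th in np.linspace(a,b,n+1)[1:]:
        hit=bot.line_to(pos(th),ori(th),vel=.04,max_force=18)
        f=monitor.read_state()["force"]-f0;print(round(th,1),f.round(1),hit)
        if hit: break
    e=th+back*np.sign(a-b)
    bot.hold(.2);bot.line_to(pos(e),vel=.04);bot.line_to(pos(e,h=.05),vel=.08)
def look(name,n="top"):
    im,d=eyes.get_image(n);cv2.imwrite(f"pics/{name}.png",rect(n,im,C,PSI));return im
E
python3 - <<'E'
from h import *
s=monitor.read_state()
bot.set_gripper(0.)
bot.line_to(s["eef_pos"]+[0.03,0,.12],vel=.25)
bot.goto(pos(-15,h=.15),ori(-15))
print(monitor.read_state()["eef_pos"],pos(-15,h=.15),monitor.read_state()["t"])
push(-15,-35,-85)
bot.line_to(pos(-80,h=.15),vel=.2)
print(monitor.read_state()["t"])
a,_=eyes.get_image("top");b,_=eyes.get_image("side")
cv2.imwrite("pics/p1.png",cv2.resize(np.hstack([rect("top",a,C,PSI),rect("side",b,C,PSI)]),(800,400)))
E
```

```text
[ 0.49524685 -0.12156254  0.33875531] [ 0.49503054 -0.12056154  0.33846184] 3.3917
in [0.23 0.02 0.29]
-21.4 [0.2 0.3 0.1] False
-27.7 [-0.3 -1.  -0.5] False
-34.1 [-1.   0.1 -0.6] False
-40.5 [0.6 1.6 0.7] False
-46.8 [0.4 0.4 1.2] False
-53.2 [ 1.2 -0.5  0.5] False
-59.5 [0.9 0.7 0.6] False
-65.9 [0.7 0.1 1.2] False
-72.3 [ 0.1 -1.   0.7] False
-78.6 [-0.6 -0.   0.4] False
-85.0 [ 0.2 -1.4  1. ] False
11.2083
```

View pics/p1.png

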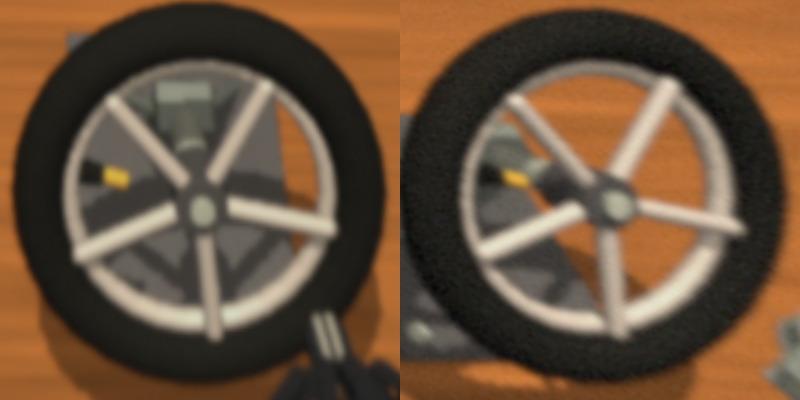

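```bash
python3 - <<'E'
from h import *
bot.line_to(pos(6,h=.12),ori(6),vel=.2)
push(6,-13,-53)
bot.line_to(pos(-33,h=.05),ori(-33))
push(-33,-53,-87)
bot.line_to(pos(-80,h=.15),vel=.2)
print(monitor.read_state()["t"])
a,_=eyes.get_image("top");b,_=eyes.get_image("side")
cv2.imwrite("pics/p2.png",cv2.resize(np.hstack([rect("top",a,C,PSI),rect("side",b,C,PSI)]),(800,400)))
E
```

```text
in [-0.17  0.05  0.31]
0.1 [ 0.7 -0.7  0.2] False
-5.8 [ 0.3 -0.6 -0.3] False
-11.7 [0.2 0.5 0.7] False
-17.6 [ 0.2  0.8 -0.5] False
-23.5 [ 0.   1.1 -0.3] False
-29.4 [1.1 0.1 0.5] False
-35.3 [ 2.4  1.  -0.1] False
-41.2 [1.2 0.8 0.7] False
-47.1 [ 1.3 -0.2  1. ] False
-53.0 [0.1 0.2 0.5] False
in [-0.03 -0.21  0.49]
-39.0 [-0.4  1.1 -0.6] False
-45.0 [-0.8 -0.1  0.1] False
-51.0 [-0.2 -0.1 -0.4] False
-57.0 [ 1.5 -0.3  0.5] False
-63.0 [0.5 0.5 0.7] False
-69.0 [ 1.1 -1.3  0.1] False
-75.0 [-0.5 -0.2  0.3] False
-81.0 [0.4 0.3 0.3] False
-87.0 [ 0.8 -0.5 -0.1] False
26.45
```

View pics/p2.png

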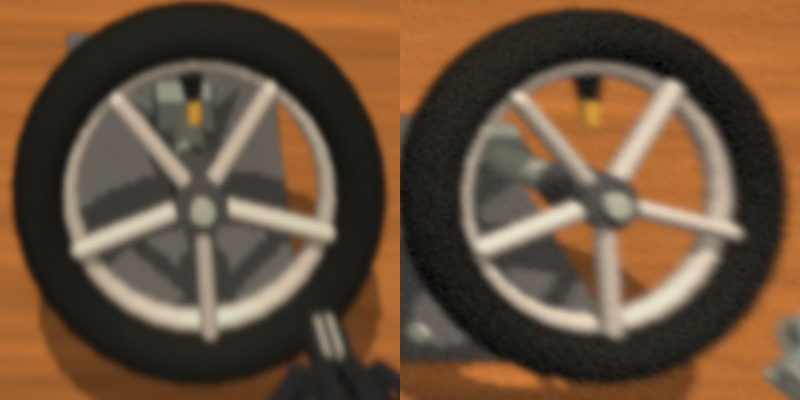

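```bash
cat >>h.py <<'E'
def stem():
    o=[]
    for n in("top","side"):
        im,_=eyes.get_image(n);r=rect(n,im,C,PSI,h=-.002)
        h=cv2.cvtColor(r,cv2.COLOR_BGR2HSV);m=cv2.inRange(h,(15,140,110),(32,255,255))
        m[:]*= 1;Y,X=np.nonzero(m);k=(np.hypot(X-240,Y-240)>80)&(np.hypot(X-240,Y-240)<130)&(Y<190)&(abs(X-240)<40)
        o.append((n,int(k.sum()),(240-X[k].mean())/1.5,(240-Y[k].mean())/1.5))
        o[-1]+=(np.degrees(np.arctan2(o[-1][2],o[-1][3])),)
    return o
E
python3 - <<'E'
from h import *
for o in stem():print(o)
bot.line_to(pos(-77,h=.05),ori(-77))
push(-77,-87,-91)
bot.line_to(pos(-85,h=.15),vel=.2)
for o in stem():print(o)
print(monitor.read_state()["t"])
a,_=eyes.get_image("top");b,_=eyes.get_image("side");cv2.imwrite("pics/top_end.png",a)
cv2.imwrite("pics/p3.png",cv2.resize(np.hstack([rect("top",a,C,PSI),rect("side",b,C,PSI)]),(800,400)))
E
```

```text
('top', 441, np.float64(4.8601662887377115), np.float64(69.10959939531368), np.float64(4.022730661295688))
('side', 956, np.float64(5.62482566248256), np.float64(69.0536959553696), np.float64(4.656793702513717))
in [ 0.02 -0.64 -0.16]
-84.0 [0.1 0.3 0.7] False
-91.0 [ 0.7 -0.2  1.1] False
('top', 447, np.float64(1.2214765100671154), np.float64(68.90380313199104), np.float64(1.0155915331524674))
('side', 948, np.float64(2.1258790436005675), np.float64(70.00632911392405), np.float64(1.7393638350922995))
31.85
```

View pics/p3.png

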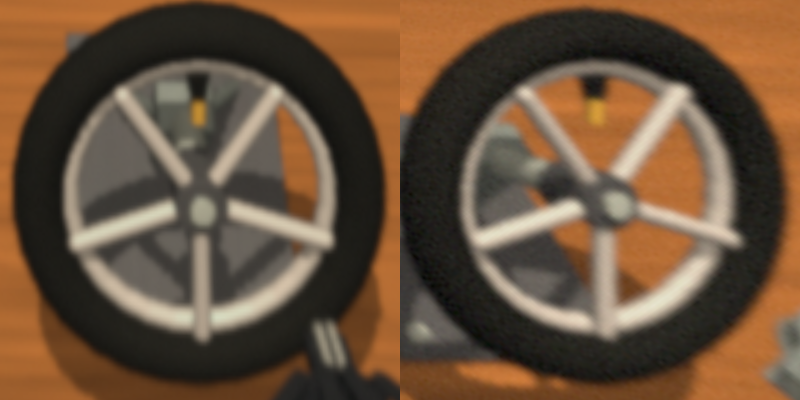

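View pics/top_end.png

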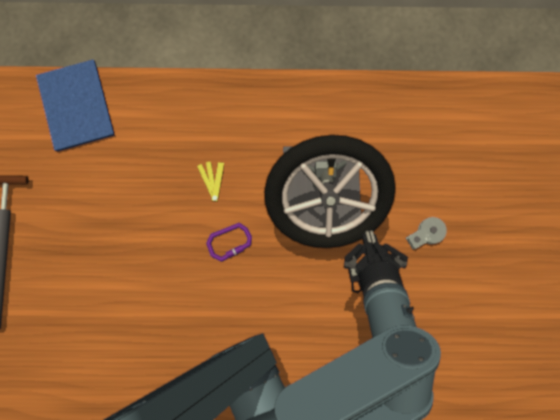

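The stem is within about 1–2° of the top in both cameras. In the top picture, the carabiner (230,241), pulley (430,232) and gauge (212,182) are unmoved. The clip is mostly hidden behind the raised gripper. The arm is clear of the wheel, so I'm handing in.

```bash
python3 - <<'E'
from h import *
bot.hold(.5);print(stem(),monitor.read_state()["t"]);bot.hand_in()
E
```

```text
[('top', 444, np.float64(1.2117117117117193), np.float64(68.91291291291292), np.float64(1.0073411593086163)), ('side', 970, np.float64(2.0329896907216494), np.float64(69.90309278350516), np.float64(1.6658619849481335))] 32.55
the job is handed in; nothing more can be done
```

The valve stem is at the top of the wheel and the job is handed in. I turned the wheel about 128° clockwise with the shut fingertips. It took four separate slow pushes on spokes, and the fingers were lifted out between pushes.

- **Stem position:** the last check put the stem 1.0° (top camera) and 1.7° (side camera) from straight up; the limit is 7°. That is about 1–2 mm sideways.
- **At rest:** the reading was unchanged over the final 0.5 s hold. The fingers were about 150 mm off the wheel, and the clock read 32.6 s.
- **Forces:** the tool force stayed under about 3 N in the readings taken after each step. These readings are noisy, so they only weakly confirm spoke contact; the wheel's turning shows it better. I did not push in the gap that holds the stem.
- **Loose things:** the carabiner, pulley and feeler gauge looked unmoved in the last top view. The helmet clip was mostly hidden by the gripper, so I did not check it directly. The commanded fingertip path stayed well above it.

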